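# Park a paint tin in the wall dock

### The job

First slide the wide, squat paint tin straight across the bench against the long wooden wall, then push it along the wall into the dock at the far end until it presses firmly on the rubber spring pad (about 10 N on the pad, held for a second, and never more than 18 N). Let go of it and slide the bolt fully home behind it, so that the tin stays parked upright, against the wall and near the pad. Keep the tin standing on the bench all the time, never press it hard into the wall, and leave the other things on the bench where they are.

Things in the scene. Friction and masses are not known exactly. Their poses are not given: they have to be found in the camera images.
- tin_mid (a point): Centre (half-way up) of the closed squat paint tin: bare steel with a plain paper band, 104 mm diameter, 95 mm tall, half full, 0.37 to 0.68 kg, standing loose on the bench, too wide to grasp. It drags on the bench with 2 to 6 N, up to 9 N when it rubs on the wall. It must be pushed low down, below half its height.
- lane: Fixed wooden guide. x points along the wall towards the dock, z up; origin on the bench at the wall's inner face, level with the bolt (mm below are in this frame). The wall's face is y = 0, the lane is on the robot's side (+y), so the tin touches the wall with its centre at y = 52. Bring it to the wall before x = -100. Beyond x = 62 the tin's centre is past the bolt.
- wall_end (a point): Start of the wall, at its inner face, on its top edge. The wall is 70 mm high, 18 mm thick and 620 mm long, from x = -370 to 250 mm of lane. The tin starts with its centre 85 to 125 mm from the wall's face, at x = -300 to -200 mm.
- cheek_end (a point): Inner top corner of the free end of the low wooden cheek opposite the wall: the mouth of the dock, x = -35 mm of lane. The cheek is 38 mm high, 14 mm thick, 225 mm long, its inner face at y = 110 mm. The lane is 6 mm wider than the tin, which therefore enters only if it runs along the wall.
- dock: Grey end housing with a rubber pad in front of it (70 mm wide, from 22 to 72 mm above the bench, centred on y = 55 mm); same origin and axes as lane. How far the pad's stem sticks out differs every time and is not reported: its untouched face is anywhere from x = 115 to 160 mm (first touch with the tin's centre at x = 63 to 108 mm). Find it by feel.
- housing_front (a point): Middle of the housing's front, behind the pad, x = 195 mm of lane, 47 mm up. The pad gives towards it on a damped spring: 2 N at first touch, then 2 N more per mm, up to 11 mm (24 N: too much). When the tin is let go, the pad slowly pushes it back some of the way.
- bolt_knob (a point): On the axis of the bolt's upright steel knob, 80 mm above the bench; 16 mm diameter, from 49 to 98 mm up. It stands on the outer end of a level round bolt, 12 mm thick, 55 mm up, at x = 0 of lane; drawn it is at y = 195 mm. Push it towards the wall (-y) to shut it: 3 N drag, dead stop. Under it a bracket 38 mm high reaches out to y = 138 mm, guides 68 mm high to 132 mm.
- bolt (a joint): Travel of the bolt, m: 0 drawn, 0.070 fully home (its tip then lies across the lane, 45 mm from the wall). It cannot go home while the tin stands in its way. It starts between 0 and 0.015.
- tape_mid (a point): Centre of a roll of tape lying flat, 100 mm wide, 25 mm high, behind the wall; bystander.
- glue_mid (a point): Centre of a small jar, 48 mm diameter, 60 mm tall; bystander.
- block_mid (a point): Centre of a cork block 70 x 45 x 30 mm; bystander.
- medium_mid (a point): Centre of a white bottle, 60 mm diameter, 150 mm tall, behind the wall; bystander.
- varnish_mid (a point): Centre of an amber glass jar, 64 mm diameter, 120 mm tall, behind the wall; bystander.
- mug_mid (a point): Centre of a white cup, 80 mm diameter, 90 mm tall, behind the wall; bystander.
Not all that is in view belongs to the job. What is shaped like the part that bears tin_mid but blue is not meant.

How it is judged:
By the outcome, as a careful person would: the job done as asked, in the order asked, and still so for the second after the job is handed in, with the robot touching nothing.
It also fails if it takes over 72 s, if anything falls off the work surface, if the arm or the gripper's body presses on something with over 40 N, if the wrist force passes 120 N, or if a joint passes its speed limit or range.

### The arm

A 7-joint arm with a two-finger parallel gripper is mounted at the origin on the work surface. World frame = base frame: x ahead of the robot, y to its left, z up, the work surface at z = 0. Lengths are in mm, angles in rad, forces in N, time in s.
With the tool pointing down it reaches from about 350 to 900 mm from the base axis. Payload 7.2 kg.
Tool frame: the origin (TCP) lies midway between the tips of the shut fingers; the grasp point (between the pads) lies 19 mm behind it; z points along the fingers, y is the line along which they close (so a half turn about z gives the same grasp; the last joint's range is limited). The gripper opens to 88 mm and grips with 3 to 60 N. Pads are 20 mm wide; open, the fingers measure 115 mm over their backs; the gripper's body (75 mm by 178 mm) begins 61 mm behind the grasp point.
Start: joints at [-1.331, 0.411, -0.013, 1.596, 0.006, 1.134, -0.082], TCP at [189.361, 595.627, 222.653] pointing down, gripper open.
Joint ranges: [-2.95, 2.95], [-0.29, 1.99], [-1.47, 1.44], [0.14, 2.54], [-1.03, 4.17], [0.13, 1.85], [-2.86, 2.86]. Speed limits (rad/s): [2.39, 2.39, 3.01, 3.01, 3.14, 3.14, 3.14].

### API

Orientations are given as a 3x3 rotation matrix whose columns are the frame's x, y, z axes.
In Python, from station import status, camera, camera_info, env gives the robot as it stands.
- The arm moves only by the tool arm_command, never from a script. Its argument "deltas" is a list of rows, each a list of 7 numbers: the shift along the tool's x, y, z in m, then the turn, a rotation vector about the tool's x, y, z in degrees, then the closure, from 0 (fully open) to 1 (shut). A call has exactly 5 rows; each row is the pose to reach, as a shift and turn from the pose commanded when the call began, along the tool's axes at that moment; what a row does not reach only later rows make up. A row lasts 1/8 s, in which the tool goes at most 62.5 mm and 10.7 degrees, less where a joint would pass 70% of its speed; a pose out of reach is approached as far as the arm can. A call with a gripper value outside its range is refused whole. The fingers move at their own pace and stop on an object; "force" is the grip in N (left out, the last holds). Time passes only in rows, so rows that repeat a pose let the fingers close, or fill a call up. It gives the time, the measured TCP pose, the force, the opening and the grip force at its end, in the units of the state.
- status.sense(): the state, without advancing time (a new reading comes with each control period).
- camera(name): name is "scene" or "top" or "wrist"; returns (picture, depth): 384x512x3 uint8, red, green, blue; 384x512 float32, mm along the optical axis (not along the pixel's ray), 0 where there is no reading.
- camera_info(name): a dict with "camera_matrix" (3x3 intrinsics, pixels), "R" (3x3) and "t" (3): a world point X has camera coordinates R X + t. Camera axes: x right, y down, z forward; pixel columns grow to the right and rows downward; lengths in mm; the calibration is good to about 2 mm. A picture is of the moment at which its call begins: read the wrist's pose just before it. camera_info takes no time and is no camera call; for the wrist camera it gives the pose at the moment of the call.
- env.job_done(): hands the job in; it is judged then, once.
The state is a dict: "time": time; "qpos": joint angles; "dq": joint speeds; "joint_efforts": joint torques, N m; "ee_pos": TCP position; "eef_rot": TCP orientation; "force": force on the tool from outside, world axes, zero at the start; "ft_torque": the same for the moment, N m; "width": finger opening in mm; "grip_force": force on a finger pad.
Only numpy, scipy, OpenCV 4.12 (cv2) and the standard library are available. Lean on these libraries where they do the work, as an engineer would, in place of code of your own. Each camera call takes 0.05 s, during which the arm holds its last target. There are 200 camera calls.

## Working session

There is one attempt and no reset: what is moved stays moved. The work goes in short steps, Python scripts to look and compute and a tool call to move; the robot and the scene stay as the last step left them, time stands still between calls to the robot, and variables do not carry over. Pictures are saved under pics/ and viewed, at most 10 in all, crops included, and the job is handed in when it is done.

Besides the shell and the picture viewer there is one more tool, called in YAML: its name, and indented under it one key for each argument. arm_command: Moves the arm, as the interface text tells. Its arguments: {"type":"object","properties":{"deltas":{"type":"array"},"force":{"type":"number"}},"required":["deltas"]}

```bash
mkdir -p pics; ls
python3 - <<'E'
from station import status,camera,camera_info
import cv2,numpy as np
s=status.sense();print(s['time'],s['ee_pos'],s['eef_rot'],s['force'],s['width'])
for n in ['scene','top']:
    p,d=camera(n);cv2.imwrite(f'pics/{n}0.png',p[:,:,::-1]);np.save(f'{n}_p.npy',p);np.save(f'{n}_d.npy',d)
    i=camera_info(n);print(n,i)
E
```

```text
pics
0.0 [189.23157563 595.13759265 221.82124394] [[-9.53019500e-01  3.02908752e-01 -3.47832428e-04]
 [ 3.02908919e-01  9.53018226e-01 -1.56467288e-03]
 [-1.42462467e-04 -1.59652531e-03 -9.99998715e-01]] [-0.77605887  0.24354407  0.25934334] 87.70385227544642
scene {'camera_matrix': array([[387.52967356,   0.        , 256.25886789],
       [  0.        , 387.52967356, 186.67696699],
       [  0.        ,   0.        ,   1.        ]]), 'R': array([[ 0.08245105,  0.99658544,  0.00439065],
       [ 0.85420251, -0.06840042, -0.51542162],
       [-0.51336137,  0.04624755, -0.85692548]]), 't': array([ -53.91883544, -409.31780282, 1359.73899084])}
top {'camera_matrix': array([[444.61991418,   0.        , 250.59045044],
       [  0.        , 444.61991418, 192.60427341],
       [  0.        ,   0.        ,   1.        ]]), 'R': array([[ 0.02163053, -0.99963154, -0.01639834],
       [-0.98641159, -0.0186668 , -0.16322904],
       [ 0.1628628 ,  0.01970624, -0.98645191]]), 't': array([ -5.59602757, 556.13812425, 973.77006298])}
```

View pics/scene0.png

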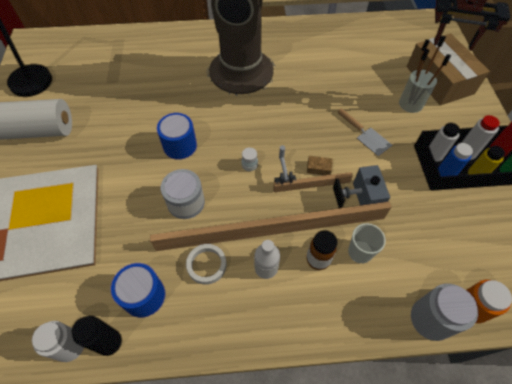

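View pics/top0.png

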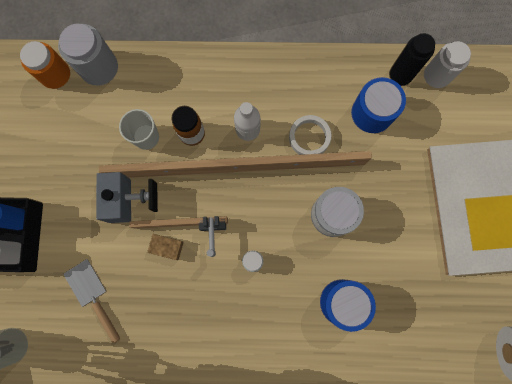

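The steel tin is at scene (183,193) / top (338,211). The wall runs along top (100..370, 165) with the dock at its left, and the bolt knob is at about top (211,250). The robot is out of the way. I'll measure these by depth and plane rays.

```bash
cat > h.py <<'E'
import numpy as np,cv2
from station import status,camera,camera_info
def cloud(d,i):
    K,R,t=i['camera_matrix'],i['R'],i['t']
    v,u=np.mgrid[:d.shape[0],:d.shape[1]]
    c=np.stack([(u-K[0,2])/K[0,0]*d,(v-K[1,2])/K[1,1]*d,d],-1)-t
    return c@R
def ray(u,v,z,i):
    K,R,t=i['camera_matrix'],i['R'],i['t']
    r=R.T@np.linalg.solve(K,[u,v,1.]);o=-R.T@t
    return o+r*(z-o[2])/r[2]
E
python3 - <<'E'
from h import *
i=camera_info('top');p=np.load('top_p.npy');d=np.load('top_d.npy');W=cloud(d,i)
W[d==0]=-999
def sel(m,nm):
    q=W[m];print(nm,len(q),'med',np.median(q,0).round(1),'lo',np.percentile(q,2,0).round(1),'hi',np.percentile(q,98,0).round(1));return q
v,u=np.mgrid[:384,:512];z=W[...,2]
def box(a,b,c,e):return (u>=a)&(u<b)&(v>=c)&(v<e)
sel(box(400,420,260,350),'bench')
t=box(305,370,180,245)&(z>88)&(z<104); sel(t,'tin')
(c,r)=cv2.minEnclosingCircle(np.argwhere(t)[:,::-1].astype(np.float32));print(c,r,ray(*c,95,i))
w=box(165,375,145,190)&(z>62)&(z<78);w&=~box(165,262,100,146)
w=cv2.morphologyEx(w.astype(np.uint8),cv2.MORPH_OPEN,np.ones((3,3)))>0
q=sel(w,'wall');
rr=cv2.minAreaRect(np.argwhere(w)[:,::-1].astype(np.float32));b=cv2.boxPoints(rr);print([(x.round(1),ray(*x,70,i).round(1)) for x in b])
q2=sel(box(120,200,215,235)&(z>30)&(z<48),'cheek')
sel(box(95,132,170,225)&(z>50),'housing')
sel(box(145,162,175,215)&(z>20)&(z<85),'pad')
k=box(195,225,225,265)&(z>40);q=sel(k,'knob');print(np.argwhere(k)[:,::-1].min(0),np.argwhere(k)[:,::-1].max(0))
sel(box(240,266,248,275)&(z>45),'glue')
g=cv2.resize(p[140:290,80:390],None,fx=2.5,fy=2.5,interpolation=cv2.INTER_CUBIC)
cv2.imwrite('pics/top_crop.png',g[:,:,::-1])
E
```

```text
bench 1800 med [ 310.3 -362.4    0.5] lo [ 215.4 -385.8   -3.7] hi [ 409.2 -340.     4.3]
tin 1788 med [ 513.4 -187.1   94.7] lo [ 468.1 -234.5   90.4] hi [ 560.  -141.7   98.5]
(339.1770324707031, 209.81056213378906) 24.247880935668945 [ 513.95965135 -187.39099913   95.        ]
wall 1700 med [627.9 -32.5  70. ] lo [ 606.7 -255.2   64.2] hi [649.4 191.5  73.8]
[(array([164.6, 161.3], dtype=float32), array([620.4, 202.1,  70. ])), (array([370.7, 150.3], dtype=float32), array([ 654.3, -264.6,   70. ])), (array([371.2, 158.7], dtype=float32), array([ 634.7, -265.2,   70. ])), (array([165. , 169.8], dtype=float32), array([600.8, 200. ,  70. ]))]
cheek 469 med [485.1 205.2  37.8] lo [474.7 122.6  32.7] hi [496.  290.6  41.9]
housing 1511 med [539.3 314.4  84. ] lo [486.6 285.8  52.7] hi [597.7 347.7  97.7]
pad 310 med [542.7 227.4  65.3] lo [510.9 223.5  24.7] hi [577.8 245.9  74.4]
knob 210 med [443.1  90.1  60.7] lo [411.2  77.7  40.9] hi [479.6 109.2 100.1]
[200 225] [223 256]
glue 302 med [402.2  -1.1  60.5] lo [383.5 -20.7  57.2] hi [420.9  16.9  63.6]
```

View pics/top_crop.png

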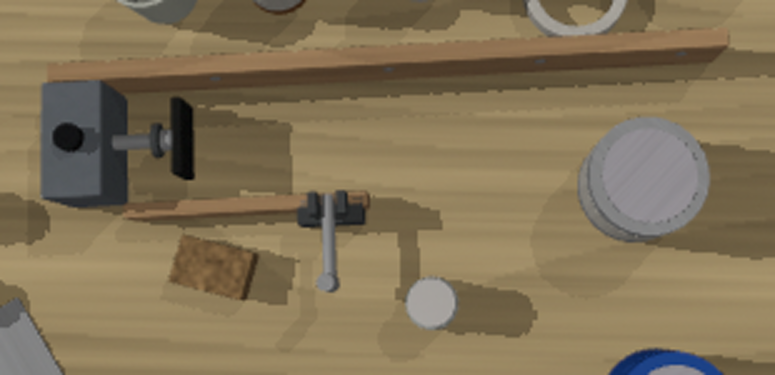

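Run:
```python
from h import *
v,u=np.mgrid[:384,:512]
def fit(cam,ur,vr,edge,zlo):
    i=camera_info(cam);d=np.load(cam+'_d.npy');W=cloud(d,i);m=(d>0)&(W[...,2]>zlo)&(W[...,2]<80)
    P=[]
    for c in range(*ur):
        r=np.flatnonzero(m[vr[0]:vr[1],c])+vr[0]
        if len(r)<2: continue
        P.append(ray(c,(r.min()-.5) if edge=='up' else r.max()+.5,70,i)[:2])
    P=np.array(P)
    for k in range(4):
        a=np.polyfit(P[:,1],P[:,0],1);e=P[:,0]-np.polyval(a,P[:,1]);P=P[abs(e)<2.5*np.median(abs(e))+.5]
    print(cam,a,len(P),abs(e).mean(),'yrange',P[:,1].min(),P[:,1].max());return a
fit('top',(260,368),(143,185),'up',55)      # outer edge
fit('scene',(160,385),(195,250),'up',55)    # inner edge
i=camera_info('scene');p=np.load('scene_p.npy');d=np.load('scene_d.npy');W=cloud(d,i);z=W[...,2]
def box(a,b,c,e):return (u>=a)&(u<b)&(v>=c)&(v<e)
t=box(155,210,165,220)&(z>88)&(z<104);c,r=cv2.minEnclosingCircle(np.argwhere(t)[:,::-1].astype(np.float32));print('tin',ray(*c,95,i),r)
for nm,b,lo,hi in [('knob',box(272,298,140,185),85,110),('knobbolt',box(272,298,140,185),45,110),('wall',box(140,395,195,250),60,78),('cheek',box(265,345,172,192),30,45),('pad',box(330,346,175,210),20,85),('glue',box(238,262,145,172),40,70)]:
    q=W[b&(z>lo)&(z<hi)];print(nm,len(q),np.median(q,0).round(),np.percentile(q,1,0).round(),np.percentile(q,99,0).round())
it=camera_info('top'); print('knob top px', ray(211.5,253,98,it), ray(353/2.5+80-10.,0,98,it)[:0])
```

```text
top [-7.26075179e-02  6.35105307e+02] 108 0.5985131803914256 yrange -256.1216888916056 -14.334767312845857
scene [-8.23937965e-02  6.19091147e+02] 156 1.744264647942723 yrange -238.66959132627613 337.8208146840104
tin [ 519.07985351 -186.16088715   95.        ] 20.131549835205078
knob 34 [420.  90.  97.] [412.  84.  87.] [426.  97. 101.]
knobbolt 248 [468.  92.  62.] [414.  79.  48.] [501. 113. 100.]
wall 2303 [626.  57.  70.] [ 549. -256.   60.] [706. 348.  77.]
cheek 424 [491. 156.  38.] [475.  63.  31.] [528. 260.  44.]
pad 357 [543. 230.  52.] [483. 208.  21.] [607. 264.  75.]
glue 191 [410.   0.  59.] [385. -20.  40.] [425.  20.  64.]
knob top px [415.63750102  85.0308206   98.        ] []
```

```bash
cat >> h.py <<'E'
from scipy.spatial.transform import Rotation as Ro
A=0.0734;E=np.array([-np.sin(A),np.cos(A),0]);N=np.array([-np.cos(A),-np.sin(A),0]);O=np.array([610.5,103,0.])
def L2W(p):return O+p[0]*E+p[1]*N+np.array([0,0,p[2]])
def W2L(w):w=np.asarray(w)-O;return np.array([w@E,w@N,w[2]])
def Rt(yaw=92.,tx=8.,ty=8.):  # tip leads toward +E by tx and toward wall by ty
    z=np.array([0,0,-1.])+np.tan(np.radians(tx))*E-np.tan(np.radians(ty))*N;z/=np.linalg.norm(z)
    y=np.array([np.cos(np.radians(yaw)),np.sin(np.radians(yaw)),0]);y-=z*(y@z);y/=np.linalg.norm(y)
    return np.stack([np.cross(y,z),y,z],1)
def st():
    s=status.sense();print('t',round(s['time'],2),'world',np.round(s['ee_pos'],1),'lane',W2L(s['ee_pos']).round(1),'F lane',np.round([s['force']@E,s['force']@N,s['force'][2]],1),'w',round(s['width'],1));return s
def d(target_world,s,Rg):
    R=s['eef_rot'];print('d',(R.T@(np.asarray(target_world)-s['ee_pos'])/1000).round(4),Ro.from_matrix(R.T@Rg).as_rotvec(degrees=True).round(1))
E
python3 - <<'E'
from h import *
s=st();g=Rt()
for w in [(430,380,230),(470,50,230),L2W((-282,205,150)),L2W((-282,205,30))]: print(np.round(w),end=' ');d(w,s,g)
it=camera_info('top')
for n,u,v,z in [('bottle',246,110,150),('varnish',186,118,120),('mug',138,126,90),('glue',252,261,60),('blue',351,306,95),('cork',165,246,30)]:print(n,W2L(ray(u,v,z,it)).round())
print(W2L([516,-187,95]),W2L([417,88,98]))
E
```

```text
t 0.1 world [189.3 595.2 221.9] lane [521.8 384.  221.9] F lane [ 0.5 -1.1  0.3] w 87.9
[430 380 230] d [-0.2946 -0.1322 -0.0079] [ -9.5  -6.2 -20.1]
[470  50 230] d [-0.4327 -0.4346 -0.0074] [ -9.5  -6.2 -20.1]
[ 427. -193.  150.] d [-0.4651 -0.6794  0.0729] [ -9.5  -6.2 -20.1]
[ 427. -193.   30.] d [-0.4651 -0.6792  0.1929] [ -9.5  -6.2 -20.1]
bottle [-93. -99. 150.]
varnish [ 39. -99. 120.]
mug [152. -97.  90.]
glue [-88. 216.  60.]
blue [-290.  320.   95.]
cork [109. 172.  30.]
[-282.28908108  115.51244394   95.        ] [ -0.76946117 194.0789992   98.        ]
```

arm_command:
  deltas:
    - [-0.06,-0.025,-0.002,-2,-1.5,-5,1]
    - [-0.12,-0.05,-0.003,-4,-2.5,-9,1]
    - [-0.18,-0.08,-0.005,-6,-4,-13,1]
    - [-0.24,-0.105,-0.006,-8,-5,-17,1]
    - [-0.29,-0.13,-0.008,-9.5,-6.2,-20,1]
  force: 20

```text
time: 0.72
ee_pos: [423.6, 385.9, 230.4]
eef_rot: [[-0.99, -0.054, 0.129], [-0.034, 0.988, 0.149], [-0.135, 0.143, -0.98]]
force: [0.3, -0.8, 0.9]
width: 41.4
grip_force: 0.0
```

Run:
```python
from h import *
s=st();g=Rt()
for w in [(470,50,220),L2W((-282,212,150)),L2W((-282,212,30))]: d(w,s,g)
```

```text
t 0.72 world [423.6 385.9 230.4] lane [295.9 165.7 230.4] F lane [-0.8 -0.3  0.9] w 41.4
d [-0.0331 -0.336  -0.0339] [ 0.1  0.1 -0. ]
d [ 0.0345 -0.5842 -0.008 ] [ 0.1  0.1 -0. ]
d [ 0.0507 -0.6014  0.1096] [ 0.1  0.1 -0. ]
```

arm_command:
  deltas:
    - [-0.006,-0.06,-0.006,0,0,0,1]
    - [-0.012,-0.12,-0.012,0,0,0,1]
    - [-0.018,-0.18,-0.018,0,0,0,1]
    - [-0.024,-0.24,-0.024,0,0,0,1]
    - [-0.028,-0.3,-0.03,0,0,0,1]

```text
time: 1.35
ee_pos: [461.6, 85.6, 220.8]
eef_rot: [[-0.99, -0.052, 0.128], [-0.032, 0.988, 0.149], [-0.134, 0.143, -0.981]]
force: [1.6, 0.1, -0.2]
width: 0.4
grip_force: 0.0
```

arm_command:
  deltas:
    - [0.01,-0.058,0.003,0,0,0,1]
    - [0.024,-0.115,0.007,0,0,0,1]
    - [0.038,-0.175,0.012,0,0,0,1]
    - [0.052,-0.23,0.018,0,0,0,1]
    - [0.062,-0.284,0.022,0,0,0,1]

```text
time: 1.98
ee_pos: [417.0, -193.3, 149.9]
eef_rot: [[-0.99, -0.052, 0.128], [-0.032, 0.988, 0.149], [-0.134, 0.143, -0.981]]
force: [1.0, 0.5, 0.5]
width: 0.4
grip_force: 0.0
```

arm_command:
  deltas:
    - [0,0,0,0,0,0,1]
    - [0.004,-0.004,0.03,0,0,0,1]
    - [0.008,-0.009,0.06,0,0,0,1]
    - [0.01,-0.012,0.08,0,0,0,1]
    - [0.01,-0.012,0.08,0,0,0,1]

```text
time: 2.6
ee_pos: [418.0, -190.6, 67.9]
eef_rot: [[-0.991, -0.052, 0.125], [-0.033, 0.988, 0.15], [-0.131, 0.144, -0.981]]
force: [0.5, -0.5, 0.9]
width: 0.8
grip_force: 0.0
```

Run:
```python
from h import *
s=st();g=Rt()
for p in [(-282,200,30),(-282,180,30),(-282,170,30),(-282,120,30)]: d(L2W(p),s,g)
p,dd=camera('wrist');cv2.imwrite('pics/w1.png',p[:,:,::-1])
```

```text
t 2.6 world [ 418.  -190.6   67.9] lane [-278.7  213.5   67.9] F lane [-0.5 -0.4  0.9] w 0.8
d [-0.0086 -0.0085  0.0385] [ 0.1 -0.1 -0.1]
d [-0.0284 -0.0081  0.0412] [ 0.1 -0.1 -0.1]
d [-0.0383 -0.0079  0.0426] [ 0.1 -0.1 -0.1]
d [-0.0878 -0.0069  0.0493] [ 0.1 -0.1 -0.1]
```

View pics/w1.png

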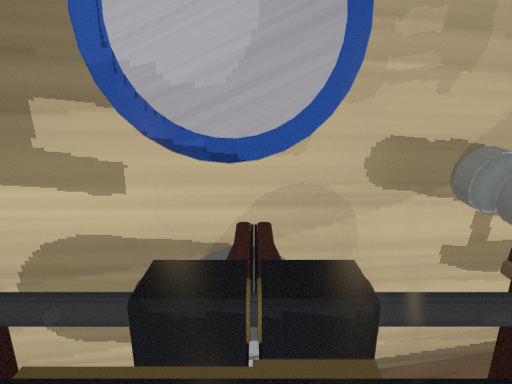

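The wrist view shows the closed fingers at (255,250), with the blue tin well behind and clear. Next I descend and approach the steel tin.

arm_command:
  deltas:
    - [-0.003,-0.004,0.02,0,0,0,1]
    - [-0.008,-0.008,0.0385,0,0,0,1]
    - [-0.014,-0.008,0.039,0,0,0,1]
    - [-0.022,-0.008,0.04,0,0,0,1]
    - [-0.03,-0.008,0.041,0,0,0,1]

```text
time: 3.28
ee_pos: [454.9, -193.0, 32.5]
eef_rot: [[-0.99, -0.052, 0.129], [-0.033, 0.988, 0.148], [-0.135, 0.143, -0.981]]
force: [-4.0, 0.5, 1.7]
width: 0.5
grip_force: 1.6
```

arm_command:
  deltas:
    - [-0.005,0,0.0007,0,0,0,1]
    - [-0.01,0,0.0014,0,0,0,1]
    - [-0.015,0,0.002,0,0,0,1]
    - [-0.02,0,0.0027,0,0,0,1]
    - [-0.025,0,0.0034,0,0,0,1]

```text
time: 3.9
ee_pos: [479.5, -191.7, 31.5]
eef_rot: [[-0.99, -0.052, 0.128], [-0.032, 0.988, 0.148], [-0.134, 0.143, -0.981]]
force: [-3.5, -0.1, 1.8]
width: 0.4
grip_force: 1.5
```

Run:
```python
from h import *
s=st();d(L2W((-282,125,30)),s,Rt())
p,dd=camera('top');cv2.imwrite('pics/t2.png',cv2.resize(p[130:300,200:420],None,fx=2.5,fy=2.5)[:,:,::-1])
```

```text
t 3.9 world [ 479.5 -191.7   31.5] lane [-284.3  152.3   31.5] F lane [0.1 3.5 1.8] w 0.4
d [-0.0267  0.0026  0.0056] [ 0.   0.  -0.1]
```

View pics/t2.png

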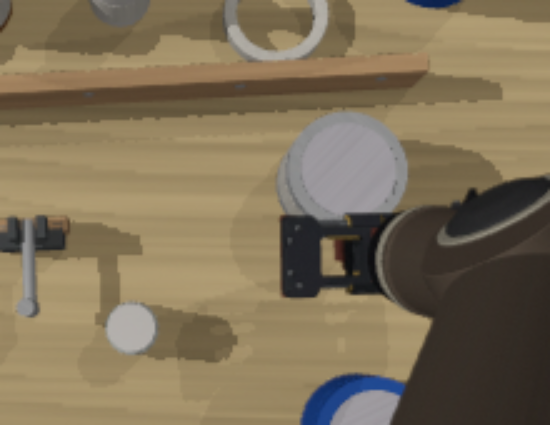

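The tin top is at crop (345,168) and it slides steadily at 3.5 N. I'll continue toward the wall.

arm_command:
  deltas:
    - [-0.006,0,0.0008,0,0,0,1]
    - [-0.012,0,0.0016,0,0,0,1]
    - [-0.018,0,0.0024,0,0,0,1]
    - [-0.024,0,0.0032,0,0,0,1]
    - [-0.03,0,0.004,0,0,0,1]

```text
time: 4.58
ee_pos: [509.9, -190.0, 31.6]
eef_rot: [[-0.99, -0.052, 0.128], [-0.033, 0.988, 0.148], [-0.134, 0.143, -0.981]]
force: [-2.2, -0.2, 0.3]
width: 0.5
grip_force: 1.0
```

arm_command:
  deltas:
    - [-0.001,0,0,0,0,0,1]
    - [-0.002,0,0.0002,0,0,0,1]
    - [-0.003,0,0.0004,0,0,0,1]
    - [-0.004,0,0.0005,0,0,0,1]
    - [-0.004,0,0.0005,0,0,0,1]

```text
time: 5.2
ee_pos: [513.6, -189.9, 31.7]
eef_rot: [[-0.99, -0.052, 0.128], [-0.032, 0.988, 0.148], [-0.134, 0.143, -0.981]]
force: [-1.5, -0.3, -0.4]
width: 0.9
grip_force: 0.6
```

Run:
```python
from h import *
st()
```

```text
t 5.2 world [ 513.6 -189.9   31.7] lane [-285.   118.1   31.7] F lane [-0.2  1.5 -0.4] w 0.9
```

arm_command:
  deltas:
    - [-0.001,0,0,0,0,0,1]
    - [-0.002,0,0.0002,0,0,0,1]
    - [-0.003,0,0.0004,0,0,0,1]
    - [-0.004,0,0.0005,0,0,0,1]
    - [-0.005,0,0.0006,0,0,0,1]

```text
time: 5.82
ee_pos: [516.8, -189.7, 31.5]
eef_rot: [[-0.991, -0.051, 0.125], [-0.032, 0.988, 0.149], [-0.131, 0.144, -0.981]]
force: [-10.0, -0.2, 6.3]
width: 0.5
grip_force: 5.1
```

Run:
```python
from h import *
s=st()
for p in [(-285,145,31),(-372,145,31),(-372,53,31),(-355,53,31)]: d(L2W(p),s,Rt())
```

```text
t 5.83 world [ 516.8 -189.7   31.5] lane [-285.1  114.9   31.5] F lane [ 0.5 10.   6.3] w 0.5
d [ 0.0299 -0.0007 -0.0036] [ 0.1 -0.1 -0.2]
d [ 0.0264 -0.0867 -0.0157] [ 0.1 -0.1 -0.2]
d [-0.0647 -0.0848 -0.0032] [ 0.1 -0.1 -0.2]
d [-0.0641 -0.0679 -0.0008] [ 0.1 -0.1 -0.2]
```

arm_command:
  deltas:
    - [0.016,-0.0004,-0.002,0,0,0,1]
    - [0.03,-0.0007,-0.0036,0,0,0,1]
    - [0.028,-0.045,-0.01,0,0,0,1]
    - [0.0264,-0.087,-0.0157,0,0,0,1]
    - [0.0264,-0.087,-0.0157,0,0,0,1]

```text
time: 6.45
ee_pos: [494.1, -283.1, 31.6]
eef_rot: [[-0.99, -0.047, 0.13], [-0.028, 0.989, 0.145], [-0.135, 0.14, -0.981]]
force: [-0.0, 0.3, -0.9]
width: 0.5
grip_force: 0.0
```

arm_command:
  deltas:
    - [-0.02,0.0004,0.0027,0,0,0,1]
    - [-0.045,0.001,0.006,0,0,0,1]
    - [-0.07,0.0015,0.0095,0,0,0,1]
    - [-0.0911,0.0019,0.0125,0,0,0,1]
    - [-0.0911,0.0019,0.0125,0,0,0,1]

```text
time: 7.08
ee_pos: [587.5, -270.3, 31.2]
eef_rot: [[-0.99, -0.054, 0.128], [-0.035, 0.988, 0.149], [-0.134, 0.144, -0.98]]
force: [-0.8, -0.1, -0.0]
width: 0.2
grip_force: 0.0
```

Run:
```python
from h import *
s=st()
for p in [(-352,53,31),(-342,53,31),(-242,53,31)]: d(L2W(p),s,Rt())
i=camera_info('scene');p,dd=camera('scene');np.save('s.npy',dd);W=cloud(dd,i);z=W[...,2]
v,u=np.mgrid[:384,:512]
t=(u>150)&(u<230)&(v>165)&(v<245)&(z>90)&(z<103);c,r=cv2.minEnclosingCircle(np.argwhere(t)[:,::-1].astype(np.float32));print(c,r,'tin lane',W2L(ray(*c,95,i)),t.sum())
cv2.imwrite('pics/s3.png',cv2.resize(p[110:290,100:400],None,fx=2.5,fy=2.5)[:,:,::-1])
```

```text
t 7.08 world [ 587.5 -270.3   31.2] lane [-370.6   50.3   31.2] F lane [-0.1  0.8 -0. ] w 0.2
d [0.0034 0.0183 0.0024] [0.1 0.  0. ]
d [0.0037 0.0282 0.0038] [0.1 0.  0. ]
d [0.0075 0.1272 0.0178] [0.1 0.  0. ]
(180.7713165283203, 207.20542907714844) 20.90634536743164 tin lane [-284.39779718   49.52179693   95.        ] 1065
```

View pics/s3.png

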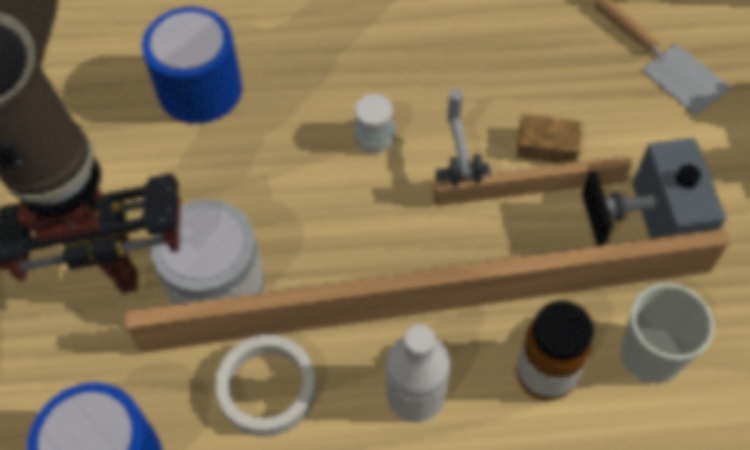

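The tin at crop (205,240) stands against the wall with the fingers behind it. Now I push along the wall.

arm_command:
  deltas:
    - [0.002,0.009,0.0012,0,0,0,1]
    - [0.0034,0.018,0.0024,0,0,0,1]
    - [0.0036,0.023,0.0031,0,0,0,1]
    - [0.0038,0.029,0.004,0,0,0,1]
    - [0.004,0.035,0.0048,0,0,0,1]

```text
time: 7.75
ee_pos: [581.5, -237.5, 31.4]
eef_rot: [[-0.99, -0.051, 0.128], [-0.032, 0.989, 0.147], [-0.134, 0.142, -0.981]]
force: [-0.1, -1.5, -0.1]
width: 0.4
grip_force: 1.1
```

arm_command:
  deltas:
    - [0.0003,0.007,0.001,0,0,0,1]
    - [0.0006,0.014,0.002,0,0,0,1]
    - [0.0008,0.021,0.003,0,0,0,1]
    - [0.0011,0.028,0.004,0,0,0,1]
    - [0.0014,0.035,0.005,0,0,0,1]

```text
time: 8.38
ee_pos: [579.0, -201.4, 31.2]
eef_rot: [[-0.99, -0.052, 0.128], [-0.032, 0.988, 0.148], [-0.134, 0.143, -0.981]]
force: [-0.5, -3.4, 3.0]
width: 0.3
grip_force: 1.6
```

Run:
```python
from h import *
s=st()
for p in [(-250,52,32),(-200,52,32)]: d(L2W(p),s,Rt())
```

```text
t 8.38 world [ 579.  -201.4   31.2] lane [-301.2   53.7   31.2] F lane [-3.4  0.8  3. ] w 0.3
d [0.0003 0.0508 0.0066] [ 0.   0.  -0.1]
d [0.0023 0.1003 0.0135] [ 0.   0.  -0.1]
```

arm_command:
  deltas:
    - [0.0002,0.01,0.0014,0,0,0,1]
    - [0.0003,0.02,0.0027,0,0,0,1]
    - [0.0005,0.03,0.004,0,0,0,1]
    - [0.0009,0.04,0.0055,0,0,0,1]
    - [0.0013,0.05,0.0069,0,0,0,1]

```text
time: 9.0
ee_pos: [575.8, -150.5, 31.2]
eef_rot: [[-0.99, -0.052, 0.128], [-0.032, 0.988, 0.148], [-0.134, 0.143, -0.981]]
force: [0.1, -3.0, 2.3]
width: 0.6
grip_force: 1.4
```

arm_command:
  deltas:
    - [0.0003,0.01,0.0014,0,0,0,1]
    - [0.0007,0.02,0.0027,0,0,0,1]
    - [0.001,0.03,0.004,0,0,0,1]
    - [0.0014,0.04,0.0055,0,0,0,1]
    - [0.0018,0.05,0.0069,0,0,0,1]

```text
time: 9.62
ee_pos: [572.3, -100.1, 31.3]
eef_rot: [[-0.99, -0.052, 0.127], [-0.032, 0.988, 0.148], [-0.134, 0.143, -0.981]]
force: [-0.1, -1.4, -0.7]
width: 0.9
grip_force: 1.0
```

Run:
```python
from h import *
s=st()
for p in [(-150,52,32),(-100,52,32)]: d(L2W(p),s,Rt())
i=camera_info('scene');p,dd=camera('scene');W=cloud(dd,i);z=W[...,2]
v,u=np.mgrid[:384,:512]
t=(u>180)&(u<300)&(v>165)&(v<245)&(z>90)&(z<103);c,r=cv2.minEnclosingCircle(np.argwhere(t)[:,::-1].astype(np.float32));print(c,r,'tin lane',W2L(ray(*c,95,i)),t.sum())
cv2.imwrite('pics/s4.png',cv2.resize(p[110:290,100:400],None,fx=2.5,fy=2.5)[:,:,::-1])
```

```text
t 9.62 world [ 572.3 -100.1   31.3] lane [-199.8   53.    31.3] F lane [-1.4  0.2 -0.7] w 0.9
d [0.0009 0.0493 0.0064] [ 0.1  0.  -0.1]
d [0.0029 0.0988 0.0133] [ 0.1  0.  -0.1]
(240.24722290039062, 216.84498596191406) 34.17717361450195 tin lane [-1.40767937e+02  1.57191362e-02  9.50000000e+01] 877
```

View pics/s4.png

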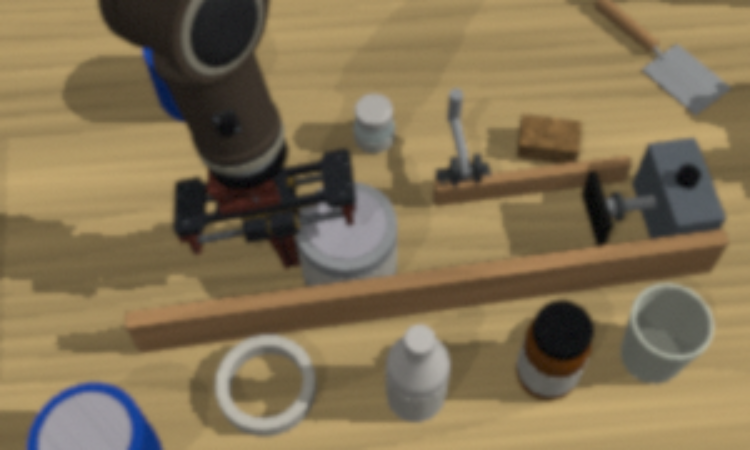

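The tin at crop (348,230) is in front of the fingers. My lid mask picked up the bottle, so I'll refit without it.

Run:
```python
from h import *
for n,(a,b,c,e) in [('scene',(205,275,165,226)),('top',(240,330,160,235))]:
    i=camera_info(n);p,dd=camera(n);W=cloud(dd,i);z=W[...,2]
    v,u=np.mgrid[:384,:512]
    t=((u>a)&(u<b)&(v>c)&(v<e)&(z>90)&(z<101)).astype(np.uint8)
    t=cv2.morphologyEx(t,cv2.MORPH_OPEN,np.ones((3,3)))
    k,l,stt,ce=cv2.connectedComponentsWithStats(t);j=1+np.argmax(stt[1:,4]);print(n,stt[j])
    q=np.array([W2L(x) for x in W[l==j]]);print('lane lo/hi',np.percentile(q,1,0).round(1),np.percentile(q,99,0).round(1))
```

```text
scene [220 183  40  35 808]
lane lo/hi [-183.8    1.4   90.6] [-88.7  91.9  98.4]
top [248 162  42  46 923]
lane lo/hi [-176.1    3.5   90.4] [-89.  102.   98.2]
```

arm_command:
  deltas:
    - [0.0002,0.008,0.0011,0,0,0,1]
    - [0.0004,0.016,0.0022,0,0,0,1]
    - [0.0006,0.024,0.0032,0,0,0,1]
    - [0.0008,0.032,0.0043,0,0,0,1]
    - [0.001,0.04,0.0053,0,0,0,1]

```text
time: 10.4
ee_pos: [569.9, -59.9, 31.7]
eef_rot: [[-0.99, -0.052, 0.127], [-0.033, 0.988, 0.148], [-0.134, 0.143, -0.981]]
force: [1.1, -3.2, -1.0]
width: 0.5
grip_force: 0.7
```

arm_command:
  deltas:
    - [0.0003,0.007,0.001,0,0,0,1]
    - [0.0005,0.014,0.0019,0,0,0,1]
    - [0.0008,0.021,0.0029,0,0,0,1]
    - [0.001,0.028,0.0038,0,0,0,1]
    - [0.0013,0.035,0.0048,0,0,0,1]

```text
time: 11.02
ee_pos: [567.5, -24.9, 31.9]
eef_rot: [[-0.99, -0.052, 0.128], [-0.032, 0.988, 0.148], [-0.134, 0.143, -0.981]]
force: [-0.2, -1.2, -0.8]
width: 0.3
grip_force: 0.8
```

Run:
```python
from h import *
s=st()
for p in [(-100,52.5,32),(-50,52.5,32)]: d(L2W(p),s,Rt())
```

```text
t 11.03 world [567.5 -24.9  31.9] lane [-124.5   52.2   31.9] F lane [-1.2  0.3 -0.8] w 0.3
d [0.0013 0.0242 0.0033] [ 0.   0.  -0.1]
d [0.0033 0.0737 0.0102] [ 0.   0.  -0.1]
```

arm_command:
  deltas:
    - [0.0003,0.007,0.001,0,0,0,1]
    - [0.0006,0.014,0.0019,0,0,0,1]
    - [0.0009,0.021,0.0029,0,0,0,1]
    - [0.0012,0.028,0.0039,0,0,0,1]
    - [0.0015,0.035,0.0049,0,0,0,1]

```text
time: 11.65
ee_pos: [564.9, 10.3, 31.9]
eef_rot: [[-0.99, -0.052, 0.128], [-0.032, 0.988, 0.148], [-0.134, 0.143, -0.981]]
force: [-0.7, -2.6, -1.2]
width: 0.4
grip_force: 0.9
```

arm_command:
  deltas:
    - [0.0003,0.007,0.001,0,0,0,1]
    - [0.0006,0.014,0.0019,0,0,0,1]
    - [0.0009,0.021,0.0029,0,0,0,1]
    - [0.0012,0.028,0.0039,0,0,0,1]
    - [0.0015,0.035,0.0049,0,0,0,1]

```text
time: 12.28
ee_pos: [562.2, 45.6, 31.9]
eef_rot: [[-0.99, -0.052, 0.128], [-0.032, 0.988, 0.148], [-0.134, 0.143, -0.981]]
force: [-0.2, -1.2, -0.3]
width: 0.9
grip_force: 0.9
```

arm_command:
  deltas:
    - [0.0002,0.006,0.0008,0,0,0,1]
    - [0.0005,0.012,0.0016,0,0,0,1]
    - [0.0008,0.018,0.0025,0,0,0,1]
    - [0.001,0.024,0.0033,0,0,0,1]
    - [0.0013,0.03,0.0042,0,0,0,1]

```text
time: 12.9
ee_pos: [559.9, 75.8, 31.9]
eef_rot: [[-0.99, -0.052, 0.128], [-0.032, 0.988, 0.148], [-0.134, 0.143, -0.981]]
force: [-1.6, -2.3, 0.7]
width: 0.6
grip_force: 1.0
```

Run:
```python
from h import *
s=st()
for p in [(0,52.5,32)]: d(L2W(p),s,Rt())
for n,(a,b,c,e) in [('scene',(265,345,150,213)),('top',(140,240,160,235))]:
    i=camera_info(n);p,dd=camera(n);W=cloud(dd,i);z=W[...,2]
    v,u=np.mgrid[:384,:512]
    t=((u>a)&(u<b)&(v>c)&(v<e)&(z>90)&(z<101)).astype(np.uint8)
    t=cv2.morphologyEx(t,cv2.MORPH_OPEN,np.ones((3,3)))
    k,l,stt,ce=cv2.connectedComponentsWithStats(t);j=1+np.argmax(stt[1:,4]);print(n,stt[j])
    q=np.array([W2L(x) for x in W[l==j]]);print('lane lo/hi',np.percentile(q,1,0).round(1),np.percentile(q,99,0).round(1))
cv2.imwrite('pics/t5.png',cv2.resize(p[130:280,80:300],None,fx=3,fy=3)[:,:,::-1])
```

```text
t 12.9 world [559.9  75.8  31.9] lane [-23.4  52.4  31.9] F lane [-2.2  1.8  0.7] w 0.6
d [0.001  0.0232 0.0031] [ 0.   0.  -0.1]
scene [288 177  39  32 705]
lane lo/hi [-9.5  1.3 90.5] [86.1 80.7 98.2]
top [168 166  33  45 555]
lane lo/hi [17.5  3.2 90.4] [87.1 97.4 98.1]
```

View pics/t5.png

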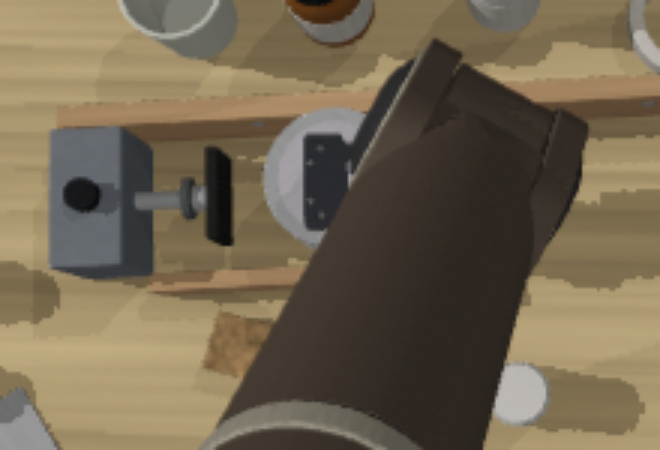

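The tin at crop (315,178) is inside the dock on the wall. The pad face at (225,197) is about 38 mm ahead.

arm_command:
  deltas:
    - [0.0002,0.005,0.0007,0,0,0,1]
    - [0.0004,0.01,0.0014,0,0,0,1]
    - [0.0006,0.015,0.002,0,0,0,1]
    - [0.0008,0.02,0.0027,0,0,0,1]
    - [0.001,0.024,0.0033,0,0,0,1]

```text
time: 13.62
ee_pos: [558.1, 100.0, 31.9]
eef_rot: [[-0.99, -0.052, 0.128], [-0.033, 0.988, 0.148], [-0.134, 0.143, -0.981]]
force: [0.2, -2.8, -0.1]
width: 0.6
grip_force: 1.1
```

arm_command:
  deltas:
    - [0.0001,0.001,0.0001,0,0,0,1]
    - [0.0001,0.002,0.0003,0,0,0,1]
    - [0.0001,0.003,0.0004,0,0,0,1]
    - [0.0002,0.004,0.0005,0,0,0,1]
    - [0.0002,0.005,0.0007,0,0,0,1]

```text
time: 14.25
ee_pos: [557.7, 104.7, 31.9]
eef_rot: [[-0.99, -0.052, 0.128], [-0.032, 0.988, 0.148], [-0.134, 0.143, -0.981]]
force: [0.3, -2.7, 0.4]
width: 0.2
grip_force: 1.2
```

arm_command:
  deltas:
    - [0.0001,0.0008,0.0001,0,0,0,1]
    - [0.0001,0.0016,0.0002,0,0,0,1]
    - [0.0001,0.0024,0.0003,0,0,0,1]
    - [0.0002,0.0032,0.0004,0,0,0,1]
    - [0.0002,0.004,0.0005,0,0,0,1]

```text
time: 14.88
ee_pos: [557.4, 108.8, 32.0]
eef_rot: [[-0.99, -0.052, 0.128], [-0.032, 0.988, 0.148], [-0.134, 0.143, -0.981]]
force: [-0.2, -1.7, 0.1]
width: 0.8
grip_force: 0.9
```

arm_command:
  deltas:
    - [0,0.0006,0.0001,0,0,0,1]
    - [0,0.0012,0.0002,0,0,0,1]
    - [0.0001,0.0018,0.0002,0,0,0,1]
    - [0.0001,0.0024,0.0003,0,0,0,1]
    - [0.0001,0.003,0.0004,0,0,0,1]

```text
time: 15.5
ee_pos: [557.2, 111.7, 32.0]
eef_rot: [[-0.99, -0.052, 0.128], [-0.032, 0.988, 0.148], [-0.134, 0.143, -0.981]]
force: [0.3, -1.5, -0.5]
width: 0.2
grip_force: 0.9
```

arm_command:
  deltas:
    - [0,0.0005,0.0001,0,0,0,1]
    - [0,0.001,0.0001,0,0,0,1]
    - [0.0001,0.0015,0.0002,0,0,0,1]
    - [0.0001,0.002,0.0003,0,0,0,1]
    - [0.0001,0.0025,0.0003,0,0,0,1]

```text
time: 16.12
ee_pos: [557.0, 114.2, 32.1]
eef_rot: [[-0.99, -0.052, 0.128], [-0.032, 0.988, 0.148], [-0.134, 0.143, -0.981]]
force: [0.5, -1.4, -0.7]
width: 0.6
grip_force: 0.7
```

arm_command:
  deltas:
    - [0,0.0005,0.0001,0,0,0,1]
    - [0,0.001,0.0001,0,0,0,1]
    - [0.0001,0.0015,0.0002,0,0,0,1]
    - [0.0001,0.002,0.0003,0,0,0,1]
    - [0.0001,0.0025,0.0003,0,0,0,1]

```text
time: 16.75
ee_pos: [556.9, 115.8, 32.0]
eef_rot: [[-0.99, -0.051, 0.128], [-0.032, 0.989, 0.147], [-0.134, 0.142, -0.981]]
force: [-0.3, -5.1, -1.4]
width: 0.5
grip_force: 2.9
```

arm_command:
  deltas:
    - [0,0.0004,0.0001,0,0,0,1]
    - [0,0.0008,0.0001,0,0,0,1]
    - [0.0001,0.0012,0.0002,0,0,0,1]
    - [0.0001,0.0016,0.0002,0,0,0,1]
    - [0.0001,0.002,0.0003,0,0,0,1]

```text
time: 17.38
ee_pos: [556.8, 116.8, 32.0]
eef_rot: [[-0.99, -0.05, 0.128], [-0.031, 0.989, 0.146], [-0.134, 0.141, -0.981]]
force: [-0.8, -9.0, 0.7]
width: 0.3
grip_force: 4.5
```

arm_command:
  deltas:
    - [0,0.0003,0,0,0,0,1]
    - [0,0.0006,0.0001,0,0,0,1]
    - [0,0.0008,0.0001,0,0,0,1]
    - [0,0.0008,0.0001,0,0,0,1]
    - [0,0.0008,0.0001,0,0,0,1]

```text
time: 18.0
ee_pos: [556.8, 117.1, 32.0]
eef_rot: [[-0.99, -0.049, 0.128], [-0.03, 0.989, 0.146], [-0.134, 0.141, -0.981]]
force: [-1.1, -9.6, 0.0]
width: 0.8
grip_force: 4.8
```

arm_command:
  deltas:
    - [0,0.0004,0.0001,0,0,0,1]
    - [0,0.0008,0.0001,0,0,0,1]
    - [0,0.0012,0.0002,0,0,0,1]
    - [0,0.0012,0.0002,0,0,0,1]
    - [0,0.0012,0.0002,0,0,0,1]

```text
time: 18.62
ee_pos: [556.8, 117.6, 32.0]
eef_rot: [[-0.99, -0.049, 0.129], [-0.03, 0.989, 0.145], [-0.134, 0.14, -0.981]]
force: [-1.1, -11.3, 1.4]
width: -0.1
grip_force: 5.7
```

arm_command:
  deltas:
    - [0,0.0003,0,0,0,0,1]
    - [0,0.0005,0.0001,0,0,0,1]
    - [0,0.0005,0.0001,0,0,0,1]
    - [0,0.0005,0.0001,0,0,0,1]
    - [0,0.0005,0.0001,0,0,0,1]

```text
time: 19.25
ee_pos: [556.8, 117.8, 32.0]
eef_rot: [[-0.991, -0.048, 0.129], [-0.03, 0.989, 0.145], [-0.134, 0.14, -0.981]]
force: [-1.7, -12.7, 2.1]
width: 0.6
grip_force: 6.1
```

arm_command:
  deltas:
    - [0,0,0,0,0,0,1]
    - [0,0,0,0,0,0,1]
    - [0,0,0,0,0,0,1]
    - [0,0,0,0,0,0,1]
    - [0,0,0,0,0,0,1]

```text
time: 19.88
ee_pos: [556.8, 117.8, 32.0]
eef_rot: [[-0.99, -0.048, 0.129], [-0.03, 0.989, 0.145], [-0.134, 0.14, -0.981]]
force: [-2.0, -12.2, 2.2]
width: 0.8
grip_force: 6.1
```

arm_command:
  deltas:
    - [0,0,0,0,0,0,1]
    - [0,0,0,0,0,0,1]
    - [0,0,0,0,0,0,1]
    - [0,0,0,0,0,0,1]
    - [0,0,0,0,0,0,1]

```text
time: 20.5
ee_pos: [556.8, 117.8, 31.9]
eef_rot: [[-0.991, -0.048, 0.129], [-0.03, 0.989, 0.145], [-0.134, 0.14, -0.981]]
force: [-2.4, -12.0, 2.7]
width: 0.3
grip_force: 6.1
```

Run:
```python
from h import *
s=st()
for p in [(8,53,32),(-15,53,31),(-15,53,120),(-15,53,200)]: d(L2W(p),s,Rt())
```

```text
t 20.5 world [556.8 117.8  31.9] lane [18.7 52.5 31.9] F lane [-11.8   3.3   2.7] w 0.3
d [ 0.     -0.0106 -0.0016] [-0.2  0.1 -0.3]
d [-0.0008 -0.0335 -0.0037] [-0.2  0.1 -0.3]
d [-0.0128 -0.0211 -0.091 ] [-0.2  0.1 -0.3]
d [-0.0235 -0.0099 -0.1695] [-0.2  0.1 -0.3]
```

arm_command:
  deltas:
    - [0,-0.003,-0.0004,0,0,0,1]
    - [0,-0.006,-0.0008,0,0,0,1]
    - [0,-0.01,-0.0014,0,0,0,1]
    - [0,-0.018,-0.0025,0,0,0,1]
    - [-0.0008,-0.0335,-0.004,0,0,0,1]

```text
time: 21.12
ee_pos: [558.6, 87.8, 31.4]
eef_rot: [[-0.99, -0.053, 0.128], [-0.034, 0.988, 0.149], [-0.134, 0.143, -0.981]]
force: [0.3, 0.7, 0.3]
width: 0.4
grip_force: 0.0
```

arm_command:
  deltas:
    - [-0.003,0.003,-0.02,0,0,0,1]
    - [-0.007,0.007,-0.05,0,0,0,1]
    - [-0.012,0.012,-0.09,0,0,0,1]
    - [-0.016,0.016,-0.12,0,0,0,1]
    - [-0.016,0.016,-0.12,0,0,0,1]

```text
time: 21.75
ee_pos: [559.9, 85.4, 155.7]
eef_rot: [[-0.99, -0.052, 0.132], [-0.032, 0.988, 0.15], [-0.138, 0.144, -0.98]]
force: [0.7, 0.4, -0.1]
width: 0.3
grip_force: 0.0
```

Run:
```python
from h import *
s=st()
for p in [(0,228,150),(0,228,75),(0,208,75),(0,140,75)]: d(L2W(p),s,Rt())
p,dd=camera('top');i=camera_info('top');W=cloud(dd,i);z=W[...,2]
v,u=np.mgrid[:384,:512]
t=((u>140)&(u<215)&(v>160)&(v<225)&(z>89)&(z<102)).astype(np.uint8)
t=cv2.morphologyEx(t,cv2.MORPH_OPEN,np.ones((3,3)))
q=np.array([W2L(x) for x in W[t>0]]);print(len(q),np.percentile(q,1,0).round(1),np.percentile(q,99,0).round(1))
```

```text
t 21.75 world [559.9  85.4 155.7] lane [-13.9  51.8 155.7] F lane [ 0.4 -0.7 -0.1] w 0.3
d [ 0.1757  0.0092 -0.0176] [ 0.1  0.3 -0.1]
d [ 0.1861 -0.0016  0.0559] [ 0.1  0.3 -0.1]
d [ 0.1663 -0.0012  0.0588] [ 0.1  0.3 -0.1]
d [0.099  0.0002 0.0685] [ 0.1  0.3 -0.1]
532 [77.8 12.  89.4] [124.5  99.9  98.3]
```

arm_command:
  deltas:
    - [0.05,0.003,-0.005,0,0,0,1]
    - [0.1,0.006,-0.01,0,0,0,1]
    - [0.15,0.008,-0.015,0,0,0,1]
    - [0.176,0.009,-0.0176,0,0,0,1]
    - [0.176,0.009,-0.0176,0,0,0,1]

```text
time: 22.42
ee_pos: [379.1, 86.7, 147.6]
eef_rot: [[-0.991, -0.053, 0.126], [-0.034, 0.988, 0.149], [-0.132, 0.144, -0.981]]
force: [1.0, -1.3, 0.4]
width: 0.6
grip_force: 0.0
```

arm_command:
  deltas:
    - [0.003,-0.003,0.02,0,0,0,1]
    - [0.006,-0.006,0.04,0,0,0,1]
    - [0.0104,-0.0108,0.0735,0,0,0,1]
    - [0.0104,-0.0108,0.0735,0,0,0,1]
    - [0.0104,-0.0108,0.0735,0,0,0,1]

```text
time: 23.05
ee_pos: [381.7, 86.0, 73.7]
eef_rot: [[-0.991, -0.051, 0.128], [-0.031, 0.989, 0.147], [-0.134, 0.142, -0.981]]
force: [-0.3, 0.4, 0.7]
width: 0.6
grip_force: 0.0
```

Run:
```python
from h import *
s=st()
for p in [(0,213,75),(0,175,75),(0,147,75),(0,143,75)]: d(L2W(p),s,Rt())
```

```text
t 23.05 world [381.7  86.   73.7] lane [-1.000e-01  2.294e+02  7.370e+01] F lane [0.4 0.3 0.7] w 0.6
d [-0.0165  0.0007  0.001 ] [-0.   0.  -0.2]
d [-0.0541  0.0015  0.0062] [-0.   0.  -0.2]
d [-0.0818  0.0022  0.0101] [-0.   0.  -0.2]
d [-0.0858  0.0022  0.0106] [-0.   0.  -0.2]
```

arm_command:
  deltas:
    - [-0.008,0.0003,0.0005,0,0,0,1]
    - [-0.0165,0.0007,0.001,0,0,0,1]
    - [-0.023,0.0009,0.002,0,0,0,1]
    - [-0.03,0.001,0.003,0,0,0,1]
    - [-0.037,0.0012,0.004,0,0,0,1]

```text
time: 23.68
ee_pos: [418.1, 89.8, 74.5]
eef_rot: [[-0.991, -0.052, 0.127], [-0.033, 0.988, 0.149], [-0.133, 0.143, -0.981]]
force: [-2.7, 1.1, 2.9]
width: 0.5
grip_force: 1.5
```

arm_command:
  deltas:
    - [-0.007,0.0001,0.0009,0,0,0,1]
    - [-0.014,0.0003,0.0018,0,0,0,1]
    - [-0.021,0.0004,0.0027,0,0,0,1]
    - [-0.028,0.0006,0.0037,0,0,0,1]
    - [-0.035,0.0008,0.0048,0,0,0,1]

```text
time: 24.3
ee_pos: [453.7, 92.3, 74.6]
eef_rot: [[-0.99, -0.052, 0.128], [-0.032, 0.988, 0.148], [-0.134, 0.143, -0.981]]
force: [-3.2, 1.3, 2.3]
width: 0.5
grip_force: 1.6
```

arm_command:
  deltas:
    - [-0.0015,0,0.0002,0,0,0,1]
    - [-0.003,0.0001,0.0004,0,0,0,1]
    - [-0.0045,0.0001,0.0006,0,0,0,1]
    - [-0.006,0.0001,0.0008,0,0,0,1]
    - [-0.0075,0.0002,0.001,0,0,0,1]

```text
time: 24.92
ee_pos: [460.8, 92.8, 74.7]
eef_rot: [[-0.99, -0.052, 0.128], [-0.032, 0.988, 0.148], [-0.134, 0.143, -0.981]]
force: [-2.3, 1.8, 0.7]
width: 0.1
grip_force: 1.5
```

Run:
```python
from h import *
st()
```

```text
t 24.93 world [460.8  92.8  74.7] lane [  0.8 150.   74.7] F lane [1.9 2.2 0.7] w 0.1
```

Expected stop is near y ≈ 144, so about 6 mm remains.

arm_command:
  deltas:
    - [-0.001,0,0.0001,0,0,0,1]
    - [-0.002,0,0.0003,0,0,0,1]
    - [-0.003,0.0001,0.0004,0,0,0,1]
    - [-0.004,0.0001,0.0005,0,0,0,1]
    - [-0.005,0.0001,0.0007,0,0,0,1]

```text
time: 25.55
ee_pos: [465.9, 93.1, 74.7]
eef_rot: [[-0.99, -0.052, 0.128], [-0.032, 0.988, 0.148], [-0.134, 0.143, -0.981]]
force: [-2.5, 1.6, 1.8]
width: 0.7
grip_force: 1.4
```

arm_command:
  deltas:
    - [-0.0005,0,0.0001,0,0,0,1]
    - [-0.001,0,0.0001,0,0,0,1]
    - [-0.0015,0,0.0002,0,0,0,1]
    - [-0.002,0,0.0003,0,0,0,1]
    - [-0.0025,0,0.0003,0,0,0,1]

```text
time: 26.18
ee_pos: [467.8, 93.3, 74.6]
eef_rot: [[-0.991, -0.052, 0.127], [-0.033, 0.988, 0.149], [-0.133, 0.143, -0.981]]
force: [-5.7, 1.7, 2.5]
width: 0.4
grip_force: 2.9
```

arm_command:
  deltas:
    - [-0.0005,0,0.0001,0,0,0,1]
    - [-0.001,0,0.0001,0,0,0,1]
    - [-0.0015,0,0.0002,0,0,0,1]
    - [-0.002,0,0.0003,0,0,0,1]
    - [-0.0025,0,0.0003,0,0,0,1]

```text
time: 26.8
ee_pos: [468.1, 93.4, 74.2]
eef_rot: [[-0.991, -0.052, 0.123], [-0.033, 0.988, 0.149], [-0.129, 0.144, -0.981]]
force: [-12.1, -1.3, 9.1]
width: 0.4
grip_force: 6.3
```

Dead stop reached at 12 N. I'll back off, rise, and check.

arm_command:
  deltas:
    - [0.006,0,-0.0008,0,0,0,1]
    - [0.02,0,-0.0027,0,0,0,1]
    - [0.05,-0.001,-0.007,0,0,0,1]
    - [0.08,-0.002,-0.02,0,0,0,1]
    - [0.08,-0.002,-0.06,0,0,0,1]

```text
time: 27.42
ee_pos: [380.5, 79.0, 121.4]
eef_rot: [[-0.991, -0.051, 0.123], [-0.032, 0.989, 0.146], [-0.129, 0.141, -0.981]]
force: [0.0, 1.6, 0.4]
width: 0.4
grip_force: 0.0
```

arm_command:
  deltas:
    - [0.0,-0.03,-0.03,0,0,0,1]
    - [0.0,-0.06,-0.06,0,0,0,1]
    - [0.0,-0.1,-0.1,0,0,0,1]
    - [0.0,-0.15,-0.1,0,0,0,1]
    - [0,-0.2,-0.1,0,0,0,1]

```text
time: 28.05
ee_pos: [381.8, -134.0, 192.8]
eef_rot: [[-0.99, -0.052, 0.133], [-0.032, 0.988, 0.151], [-0.139, 0.145, -0.98]]
force: [0.4, 0.4, -0.5]
width: 0.3
grip_force: 0.0
```

Run:
```python
from h import *
st()
i=camera_info('top');p,dd=camera('top');W=cloud(dd,i);z=W[...,2]
v,u=np.mgrid[:384,:512]
t=((u>140)&(u<215)&(v>160)&(v<225)&(z>89)&(z<102)).astype(np.uint8)
t=cv2.morphologyEx(t,cv2.MORPH_OPEN,np.ones((3,3)))
q=np.array([W2L(x) for x in W[t>0]]);print(len(q),np.percentile(q,1,0).round(1),np.percentile(q,99,0).round(1))
a=cv2.resize(p[90:290,80:380],None,fx=2,fy=2)
p,dd=camera('scene');b=cv2.resize(p[130:270,180:400],None,fx=2,fy=2)
o=np.zeros((a.shape[0],0,3),np.uint8);cv2.imwrite('pics/f1.png',np.hstack([a[:,:360],np.pad(b,((0,a.shape[0]-b.shape[0]),(0,0),(0,0)))])[:,:,::-1])
```

```text
t 28.05 world [ 381.8 -134.   192.8] lane [-219.6  245.5  192.8] F lane [ 0.4 -0.4 -0.5] w 0.3
1745 [-1.6  5.8 90.1] [122.3 127.1  99. ]
```

View pics/f1.png

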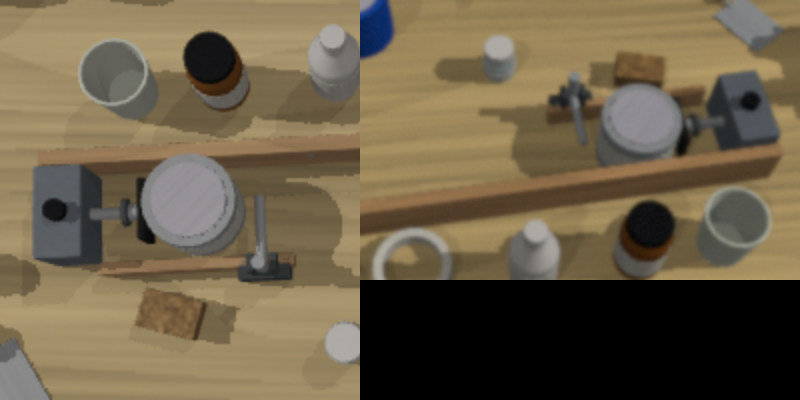

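The tin at left panel (190,200) stands upright by the wall on the pad. The bolt at (262,225) lies across behind it, and the bystanders haven't moved.

```bash
python3 -c "
from station import env
print(env.job_done())"
```

```text
the job is handed in; nothing more can be done
None
```

I handed in the job at about 28 s. The tin stands upright against the wall, and it pressed the pad at an estimated 10 N (12 N at the wrist, less drag) for over a second. The bolt is home to its dead stop, and nothing else on the bench looked moved in the final pictures.

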